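# Open the air-purge valve on the lab bench and hold it

### The arm

A 6-joint arm with a two-finger parallel gripper is mounted at the origin on the work surface. World frame = base frame: x ahead of the robot, y to its left, z up, the work surface at z = 0. Lengths are in m, angles in degrees, forces in N, time in s.
With the tool pointing down it reaches from about 0.325 to 0.85 m from the base axis. Payload 15.5 kg.
Tool frame: the origin (TCP) lies midway between the tips of the shut fingers; the grasp point (between the pads) lies 19 mm behind it; y points along the fingers, x is the direction in which the jaws open and shut, and the axes are right-handed (so a half turn about y gives the same grasp; the last joint's range is limited). The gripper opens to 91 mm and grips with 3 to 60 N. Pads are 32 mm wide; open, the fingers measure 118 mm over their backs; the gripper's body (76 mm by 178 mm) begins 60 mm behind the grasp point.
Start: joints at [-77.722, 28.281, 77.091, -0, 74.628, -5.472], TCP at [0.191, -0.595, 0.214] pointing down, gripper open.
Joint ranges: [-166.48, 166.48], [-47.26, 123.95], [12.59, 153.08], [-70.14, 250.14], [6.76, 159.57], [-176.63, 176.63]. Speed limits (degrees/s): [108.29, 108.29, 147.25, 172.46, 172.46, 172.46].

### API

Orientations are given as a 3x3 rotation matrix whose columns are the frame's x, y, z axes.
In Python, from bench import ctrl gives the robot as it stands. The module is installed in compiled form; this text tells all that it offers. Calls block until the motion is done:
- ctrl.goto(position, orientation): joint-space move of the TCP to a pose.
- ctrl.move_l(position, vel=0.15, ori=None, contact_N=None): straight line of the TCP; ori=None keeps the orientation; vel is the mean speed in m/s. With contact_N (N) it stops when the force on the tool has changed by that much, and returns True; else False.
- ctrl.movej(angles): joint-space move.
- ctrl.command_gripper(opening): opening from 0.0 (shut) to 1.0 (fully open); the grip force is fixed at half the most; returns when the fingers have stopped.
- ctrl.sleep(seconds).
- ctrl.ik(position, orientation): joint angles nearest the present ones, or None.
- ctrl.read_camera(name): name is "scene" or "side" or "wrist"; returns the picture (420x560x3 uint8, blue, green, red); there is no depth.
- ctrl.camera_params(name): a dict with "fx", "fy", "cx", "cy" (pixels), "pose" (4x4, takes a point from camera to world coordinates); the wrist camera has in their place "T_tool_cam" (4x4, takes a point from camera to tool coordinates, whose origin is the TCP and whose axes are the tool frame's). Camera axes: x right, y up, looking along -z (the intrinsics and any distortion apply to the point x, -y, -z); pixel columns grow to the right and rows downward; lengths in m; the calibration is good to about 2 mm. A picture is of the moment at which its call begins: read the wrist's pose just before it. camera_params takes no time and is no camera call.
A pose or a line that the arm cannot do raises ctrl.MotionError and nothing moves.
- ctrl.sign_off(): hands the job in, once; it reports no verdict.
Readings, each from a call of its own:
- ctrl.current_t(): time.
- ctrl.current_q(): joint angles.
- ctrl.current_dq(): joint speeds.
- ctrl.current_effort(): joint torques, N m.
- ctrl.current_tool_pos(): TCP position.
- ctrl.current_eef_rot(): TCP orientation.
- ctrl.current_contact_force(): force on the tool from outside, world axes, zero at the start.
- ctrl.current_wrist_torque(): the same for the moment, N m.
- ctrl.current_grip_width(): opening from 0.0 (shut) to 1.0 (fully open).
Only numpy, scipy, OpenCV 4.12 (cv2) and the standard library are available. Lean on these libraries where they do the work, as an engineer would, in place of code of your own. Each camera call takes 0.05 s, during which the arm holds its last target. There are 200 camera calls.

### The job

The air-purge valve sits in the grey box with the windowed lid: swing the latch lever on the front of the box aside, lift the lid by its handle until it stands fully open, then flip the safety catch inside right over towards the front wall, clear of the valve lever. Then pull the valve lever by its T-handle to the right (seen from the latch side) as far as it goes, and finish while still holding it there, fully open against its spring. Leave everything else on the bench undisturbed.

Things in the scene. Friction and masses are not known exactly. Their poses are not given: they have to be found in the camera images.
- valve_box: Grey steel box fixed to the bench, 170 (x) x 220 (y) x 120 mm to the rim, walls 4 mm; shut, its 30 mm deep lid makes it 151 mm high. Origin: centre of its underside, on the bench. x points from front wall (latch) to rear wall (hinge), y to the left seen from the front, z up; the front faces the robot. 'Box (x, y, z)' below are mm in this frame.
- latch (a joint): Latch, a flat steel hook lever before the front wall, on a pin along box x at box (-92, 0, 55). 0: upright, its lip over a stud on the lid, which then cannot be lifted. Grows (rad) as its top swings sideways to box -y; free of the stud from about 0.3, stop at 1.4. Stiff pin: stays where it is left, about 0.7 N at the knob
- latch_knob (a point): Middle of the black round knob at the top of the latch: 16 mm across, 16 mm long along box x, standing out to the front. At latch 0 at box (-103, -13.5, 163), 109 mm from the pin; free on both y sides and above
- lid (a joint): Lid, 170 x 220 x 30 mm, 0.35 kg (varies), grey frame with a clear window; hinged along the box's y axis on the rear rim. 0: shut. Grows (rad) as the front edge is lifted up and back; 1.57 stands upright, stop at 1.8. Friction hinge: stays where it is left, 6 to 12 N at the handle to lift it
- lid_hinge (a point): Point on the lid's hinge line, at box (85, 0, 120)
- lid_handle (a point): Middle of the lid's handle, a round steel bar, 10 mm diameter, 90 mm long along box y, on two end posts, 31 mm above the lid's top. At lid 0 at box (-35, 0, 182): 120 mm before the hinge line and 62 mm above it. Can be pinched across box x from above; it may turn between the fingers
- catch (a joint): Steel safety catch inside the box, on a shaft along box y at box x -14, z 62. 0: its tongue (box y 5) blocks the stem (0.1 rad of play). Grows (rad) as the thumb plate is pushed over to box -x (to the front wall) and the tongue swings up; stop at 1.5, the thumb plate then lying flat. The lever is free only beyond about 1.1. Stays where it is left; under 1 N to push
- catch_thumb (a point): Top end of the catch's upright thumb plate, which is 16 mm along box y, 8 mm thick along box x, and rises 50 mm above the shaft. At catch 0 this point is at box (-14, -37, 112); at least 30 mm free on its +x and -x sides
- lever (a joint): Spring-return valve lever upright inside the box, on a pin along box x at box y 15, z 36. 0: upright, valve shut. Grows (rad) as the T-handle is pulled to box -y (to the right seen from the front), to a stop at 0.62, fully open. A spring pulls it back to 0: about 2.5 N at the handle at 0, 6 N at the stop
- lever_bar (a point): Middle of the lever's T-handle, a round black bar, 12 mm diameter, 70 mm long along box x, 86 mm from the lever's pin: at lever 0 at box (10, 15, 122), level with the rim of the open box. The 10 mm steel stem (collar 16 mm) is below its middle. Either half can be pinched across box y from above; it may turn between the fingers
- wrench: Open-ended wrench lying on the bench beside the box; to be left alone
- sample_bottle: Bottle 56 mm across, 125 mm tall with black cap, standing beside the box on its -y side; origin under its base; to be left alone
- beaker: Glass beaker 68 mm across, 90 mm tall, near the box on its -y side; origin under its base; to be left alone
- pipe_union: Brass pipe union 34 mm across, 42 mm tall, standing in front of the box towards its +y side; origin under its base; to be left alone
- screwdriver: Screwdriver lying on the bench; to be left alone
- powder_jar: Jar 70 mm across, 85 mm tall; origin under its base; to be left alone
- pipe_collar: Steel collar 48 mm across, 22 mm tall lying flat; to be left alone

How it is judged:
By the outcome, as a careful person would: the job done as asked, in the order asked, and still so for the second after the job is handed in, while the arm keeps its last pose, push and grip.
It also fails if it takes over 67 s, if anything falls off the work surface, if the arm or the gripper's body presses on something with over 40 N, if the wrist force passes 120 N, or if a joint passes its speed limit or range.

## Working session

There is one attempt and no reset: what is moved stays moved. The work goes in short steps, each a Python script; the robot and the scene stay as the last script left them, time stands still between calls to the robot, and variables do not carry over. Pictures are saved under pics/ and viewed, about 8 in all and at most 12, crops included, and the job is handed in when it is done.

```bash
mkdir -p pics; python3 - <<'E'
from bench import ctrl
import cv2,numpy as np
np.set_printoptions(precision=4,suppress=True)
for n in("scene","side"):
    cv2.imwrite(f"pics/{n}0.png",ctrl.read_camera(n)); print(n,ctrl.camera_params(n))
print(ctrl.camera_params("wrist"),ctrl.current_eef_rot(),ctrl.current_t())
E
```

```text
scene {'fx': 421.7097652476016, 'fy': 421.7097652476016, 'cx': 277.03644022351705, 'cy': 202.4588891973162, 'pose': array([[ 0.8556, -0.3936,  0.3361,  0.9251],
       [ 0.5176,  0.6545, -0.5512, -0.7378],
       [-0.003 ,  0.6456,  0.7637,  1.0976],
       [ 0.    ,  0.    ,  0.    ,  1.    ]])}
side {'fx': 468.54130866193225, 'fy': 468.54130866193225, 'cx': 291.40915310451624, 'cy': 208.0562701502733, 'pose': array([[-0.9898,  0.0899, -0.1105,  0.3505],
       [-0.1416, -0.7054,  0.6945,  0.8389],
       [-0.0155,  0.7031,  0.711 ,  1.0292],
       [ 0.    ,  0.    ,  0.    ,  1.    ]])}
{'fx': 312.6973993587143, 'fy': 312.6973993587143, 'cx': 285.05164795962537, 'cy': 209.09598548824755, 'T_tool_cam': array([[ 1.    ,  0.001 ,  0.0004, -0.0006],
       [ 0.0001,  0.2679, -0.9635, -0.1703],
       [-0.0011,  0.9635,  0.2679,  0.0754],
       [ 0.    ,  0.    ,  0.    ,  1.    ]])} [[ 0.3049 -0.0002  0.9524]
 [-0.9524  0.0011  0.3049]
 [-0.0011 -1.      0.0001]] 0.1
```

View pics/scene0.png

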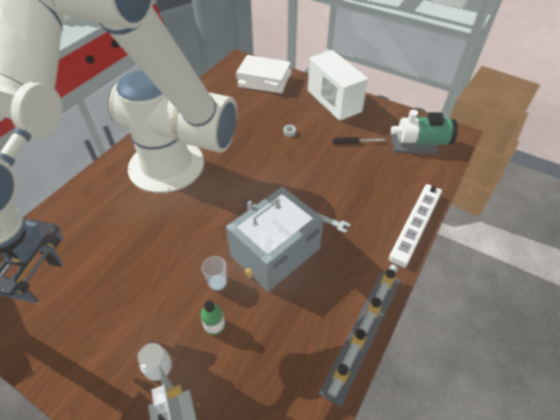

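View pics/side0.png

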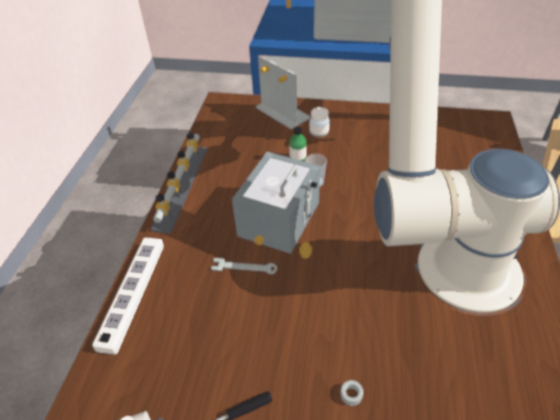

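Scene view: box around (275,237), with the beaker (215,273), bottle (212,318) and wrench (335,223). Side view: box around (278,200), latch near (312,195), union (305,250). I'll zoom in on both.

```bash
python3 - <<'E'
import cv2,numpy as np
a=cv2.imread("pics/scene0.png")[180:295,195:355];b=cv2.imread("pics/side0.png")[145:260,215:345]
f=lambda im:cv2.resize(im,None,fx=5,fy=5,interpolation=cv2.INTER_CUBIC)
def grid(im,x0,y0):
    im=f(im)
    for x in range(0,im.shape[1],100): cv2.putText(im,str(x0+x//5),(x,10),0,.4,(0,0,255),1);cv2.line(im,(x,12),(x,20),(0,0,255),1)
    for y in range(0,im.shape[0],100): cv2.putText(im,str(y0+y//5),(0,y+4),0,.4,(0,0,255),1)
    return im
cv2.imwrite("pics/c1.png",grid(a,195,180));cv2.imwrite("pics/c2.png",grid(b,215,145))
E
```

```text
(no output)
```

View pics/c1.png

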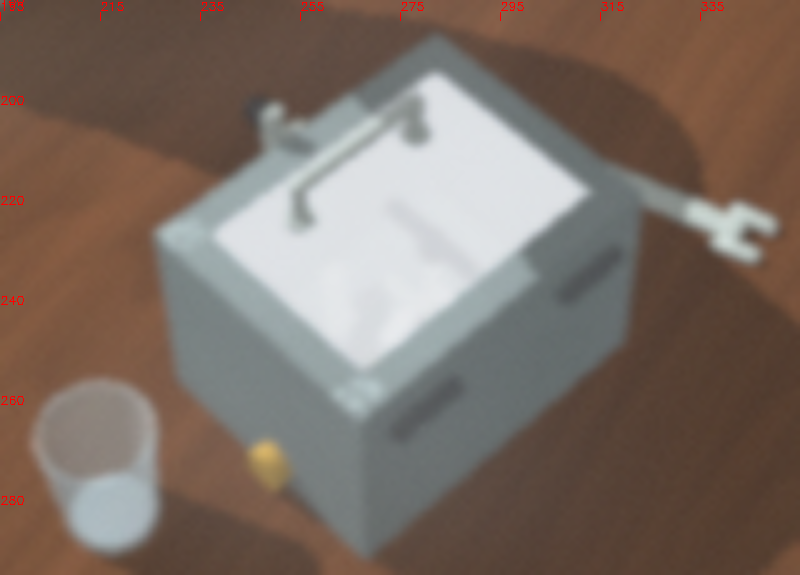

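View pics/c2.png

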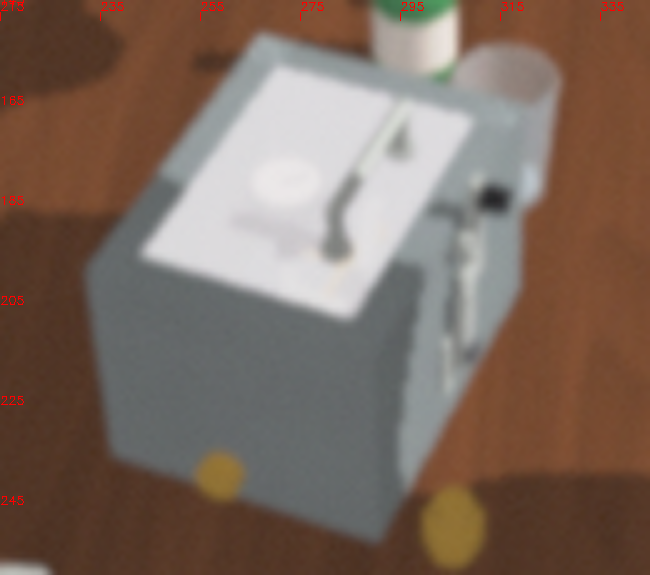

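```bash
cat >h.py <<'E'
from bench import ctrl
import cv2,numpy as np
from scipy.optimize import least_squares
np.set_printoptions(precision=4,suppress=True)
def proj(p,P,pose):
    q=(np.asarray(P)-pose[:3,3])@pose[:3,:3]
    return np.c_[p['cx']+p['fx']*q[:,0]/-q[:,2],p['cy']-p['fy']*q[:,1]/-q[:,2]]
def B2W(b,P):
    c,s=np.cos(b[2]),np.sin(b[2]);P=np.atleast_2d(P)/1000.
    return P@np.array([[c,s,0],[-s,c,0],[0,0,1]])+[b[0],b[1],0]
E
python3 - <<'E'
from h import *
sc=[(-85,110,151,282,187),(-85,-110,151,226,226.4),(85,-110,151,267.4,263.4),(85,110,151,323,220.6),(85,-110,0,268.6,291.6),(85,110,0,320.4,248.4),(-85,-110,0,230.6,256)]
si=[(85,-110,151,267.4,151.6),(85,110,151,232,198.6),(-85,110,151,298,198.6),(85,110,0,237,236),(-85,110,0,291.6,253.4)]
S=[(ctrl.camera_params(n),np.array(d)) for n,d in(("scene",sc),("side",si))]
f=lambda b:np.vstack([proj(p,B2W(b,d[:,:3]),p['pose'])-d[:,3:] for p,d in S]).ravel()
r=least_squares(f,[.6,0,0],loss='soft_l1');print(r.x,np.degrees(r.x[2]));print(r.fun.reshape(-1,2))
b=r.x
for n,P in S: pass
print("knob,handle",B2W(b,[[-103,-13.5,163],[-35,0,182]]))
for p,d in S: print(proj(p,B2W(b,[[-103,-13.5,163],[-35,0,182]]),p['pose']))
np.save("b.npy",b)
# table points: beaker, bottle, union
def tab(p,u,v,z):
    d=p['pose'][:3,:3]@[(u-p['cx'])/p['fx'],-(v-p['cy'])/p['fy'],-1];o=p['pose'][:3,3];return o+d*(z-o[2])/d[2]
c,s=np.cos(b[2]),np.sin(b[2]);R=np.array([[c,s],[-s,c]])
for n,p,u,v,z in(("beaker",S[0][0],218,281,.005),("bottle",S[0][0],209,306,.125),("union",S[1][0],305.5,244,.042)):
    w=tab(p,u,v,z);print(n,w,"box",R@(w[:2]-b[:2]))
E
```

```text
[ 0.541  -0.1196 -0.2573] -14.739716591324731
[[-0.3586 -0.9038]
 [-0.2983  0.1149]
 [-0.1923  0.3699]
 [ 0.4285 -2.9581]
 [-0.3051  0.0861]
 [-0.8854 -0.891 ]
 [-0.1909  0.0394]
 [-0.8921 -0.5277]
 [ 0.0278 -0.1571]
 [-7.9955 16.9088]
 [ 0.4754 -0.5452]
 [-0.6519 -0.9155]]
knob,handle [[ 0.4379 -0.1065  0.163 ]
 [ 0.5071 -0.1107  0.182 ]]
[[247.0059 201.9353]
 [266.2516 208.2318]]
[[313.6145 184.0366]
 [288.6897 175.7139]]
beaker [ 0.4519 -0.2965  0.005 ] box [-0.0411 -0.1937]
bottle [ 0.5267 -0.4138  0.125 ] box [ 0.0611 -0.2881]
union [0.4457 0.0074 0.042 ] box [-0.1244  0.0986]
```

```bash
cat >>h.py <<'E'
from scipy.spatial.transform import Rotation as Ro
b=np.load("b.npy")
Rb=Ro.from_euler('z',b[2]).as_matrix()
def W(*p): return B2W(b,p)[0]
def ori(xdir,tilt=0.):
    """tool x along box dir xdir, pointing down; tilt (rad) about box y, tool back leaning to box +x"""
    x=np.array(xdir,float);y=np.array([0,0,-1.]);R=np.c_[x,y,np.cross(x,y)]
    return Rb@Ro.from_euler('y',tilt).as_matrix()@R
def tcp(g,R): return W(*g)+0.019*R[:,1]   # TCP for grasp point g (box mm)
def handle(l): a=np.arctan2(62,-120)-l;r=np.hypot(62,120);return (85+r*np.cos(a),0,120+r*np.sin(a))
def bar(t,x): return (x,15-86*np.sin(t),36+86*np.cos(t))
def knob(t): a=np.arctan2(13.5,108)+t;return (-103,-109*np.sin(a),55+109*np.cos(a))
def st(*m): print(*m,"t%.1f"%ctrl.current_t(),ctrl.current_tool_pos(),"F",ctrl.current_contact_force(),"w%.3f"%ctrl.current_grip_width())
E
python3 - <<'E'
from h import *
def q(n,p,R):
    r=ctrl.ik(p,R);print(n,None if r is None else np.round(r,0))
for s in(1,-1):
    print("s",s)
    q("knob",W(-110,25,200),ori((0,s,0)))
    for l in(0,.6,1.2,1.7): 
        for k in(0,.25,.45): q(f"lid{l},{k}",tcp(handle(l),ori((s,0,0),k*l)),ori((s,0,0),k*l))
    q("catch",W(18,-40,95),ori((0,s,0)))
    q("bar",tcp(bar(.62,34),ori((0,s,0))),ori((0,s,0)))
E
```

```text
s 1
knob [-16.  15. 102.  -0.  63. -92.]
lid0,0 [-19.  23.  96.  -0.  61.  -4.]
lid0,0.25 [-19.  23.  96.  -0.  61.  -4.]
lid0,0.45 [-19.  23.  96.  -0.  61.  -4.]
lid0.6,0 [-19.  24.  84.  -0.  72.  -4.]
lid0.6,0.25 [-18.  28.  77.  -1.  83.  -3.]
lid0.6,0.45 [-18.  32.  72.  -1.  92.  -3.]
lid1.2,0 [-18.  30.  71.  -0.  79.  -3.]
lid1.2,0.25 [-18.  39.  55.  -1. 103.  -3.]
lid1.2,0.45 [-17.  47.  43.  -2. 121.  -3.]
lid1.7,0 [-18.  36.  63.  -0.  81.  -3.]
lid1.7,0.25 [-17.  51.  37.  -1. 117.  -3.]
lid1.7,0.45 None
catch [-23.  32.  92.  -0.  56. -98.]
bar [-22.  34.  90.  -0.  56. -97.]
s -1
knob [-16.  15. 102.  -0.  63.  88.]
lid0,0 [-19.  23.  96.  -0.  61. 176.]
lid0,0.25 [-19.  23.  96.  -0.  61. 176.]
lid0,0.45 [-19.  23.  96.  -0.  61. 176.]
lid0.6,0 [-19.  24.  84.  -0.  72. 176.]
lid0.6,0.25 None
lid0.6,0.45 None
lid1.2,0 None
lid1.2,0.25 None
lid1.2,0.45 None
lid1.7,0 None
lid1.7,0.25 None
lid1.7,0.45 None
catch [-23.  32.  92.  -0.  56.  82.]
bar [-22.  34.  90.  -0.  56.  83.]
```

```bash
python3 - <<'E'
from h import *
R=ori((0,1,0))
ctrl.command_gripper(0)
p=ctrl.current_tool_pos();ctrl.move_l([p[0],p[1],.30],vel=.3)
ctrl.goto(W(-110,30,230),R); ctrl.move_l(W(-110,30,156),vel=.2);st("down")
for l in np.linspace(0,.85,6):
    k=knob(l);ctrl.move_l(W(-110,k[1]+20,k[2]-6),vel=.12);st(l)
k=knob(.85);ctrl.move_l(W(-118,k[1]+35,k[2]+20),vel=.2);ctrl.move_l(W(-118,k[1]+40,260),vel=.3)
R=ori((1,0,0));ctrl.command_gripper(.5);h=handle(0)
ctrl.goto(W(h[0],0,270),R);st("above")
cv2.imwrite("pics/w1.png",ctrl.read_camera("wrist"))
cv2.imwrite("pics/s1.png",cv2.resize(ctrl.read_camera("side")[145:260,215:345],None,fx=4,fy=4))
E
python3 -c "
import cv2,numpy as np
a=cv2.imread('pics/w1.png');b=cv2.imread('pics/s1.png');b=cv2.resize(b,(420*b.shape[1]//b.shape[0],420));c=np.hstack([a,b]);c=cv2.resize(c,None,fx=.76,fy=.76);cv2.imwrite('pics/m1.png',c);print(c.shape)"
```

```text
down t4.5 [ 0.4424 -0.063   0.1564] F [ 0.1153 -0.128  -0.2328] w0.006
0.0 t4.9 [ 0.4368 -0.0858  0.1582] F [-0.1691  0.3602  0.3966] w0.006
0.16999999999999998 t5.2 [ 0.4317 -0.1027  0.1535] F [0.0703 0.2243 0.1499] w0.002
0.33999999999999997 t5.5 [ 0.4272 -0.1192  0.1464] F [-0.6104  0.1296 -0.5482] w0.001
0.51 t5.8 [ 0.4232 -0.1347  0.1368] F [-0.4358 -0.7153 -0.042 ] w0.005
0.6799999999999999 t6.1 [ 0.4183 -0.1475  0.1241] F [-3.9705  2.1368 -2.2084] w0.009
0.85 t6.4 [ 0.4154 -0.159   0.1098] F [-7.3438 -1.1766  0.979 ] w0.005
above t9.7 [ 0.507  -0.1107  0.27  ] F [-0.7012  0.1453 -0.8997] w0.497
(319, 786, 3)
```

View pics/m1.png

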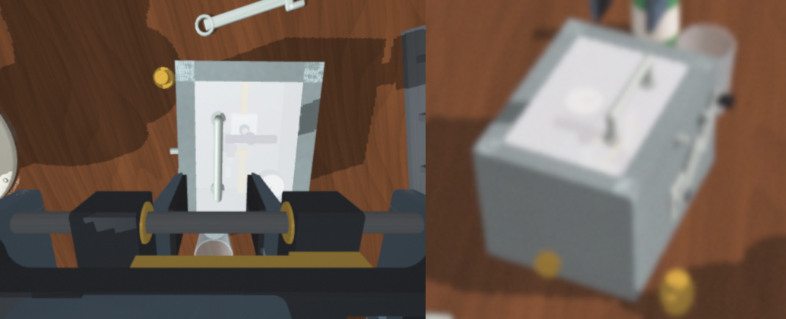

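Left, the wrist view: the handle (218,155) runs down the middle between the fingers. Right, the side view: the latch has swung over, with its knob now at (725,100), clear of the stud. Next I'll grasp the handle and lift the lid.

```bash
python3 - <<'E'
from h import *
K=.3
R=ori((1,0,0))
hit=ctrl.move_l(tcp(handle(0),R),vel=.15,contact_N=8);st("down",hit)
ctrl.command_gripper(0);st("grip")
assert ctrl.current_grip_width()>.06
for l in np.linspace(.12,1.68,14):
    R=ori((1,0,0),K*l);ctrl.move_l(tcp(handle(l),R),vel=.12,ori=R)
    if int(l/.12+.5)%3==1: st("%.2f"%l)
    if np.linalg.norm(ctrl.current_contact_force())>45: st("STOP %.2f"%l);break
cv2.imwrite("pics/s2.png",ctrl.read_camera("scene"));cv2.imwrite("pics/d2.png",ctrl.read_camera("side"))
a=cv2.imread("pics/s2.png")[110:300,150:400];c=cv2.imread("pics/d2.png")[80:270,180:400]
m=np.hstack([a,c]);m=cv2.resize(m,(790,int(190*790/m.shape[1])));cv2.imwrite("pics/m2.png",m)
E
```

```text
down False t10.7 [ 0.5075 -0.1109  0.1637] F [1.1915 0.0145 0.837 ] w0.494
grip t11.3 [ 0.5081 -0.111   0.1633] F [ 5.8305 -1.0529 -1.9687] w0.105
0.12 t11.6 [ 0.5151 -0.1129  0.1769] F [ 4.4644 -2.4918 -3.8187] w0.098
0.48 t12.4 [ 0.5441 -0.1207  0.2113] F [-7.7345 -3.0434  7.8408] w0.100
0.84 t13.3 [ 0.5853 -0.1318  0.2333] F [-6.1472 -4.4996 21.9896] w0.103
1.20 t14.1 [ 0.6313 -0.1441  0.2374] F [ 3.0354 -7.5879 18.4211] w0.097
1.56 t15.0 [ 0.6743 -0.1554  0.2229] F [ 3.7793 -7.9699  4.7846] w0.101
```

View pics/m2.png

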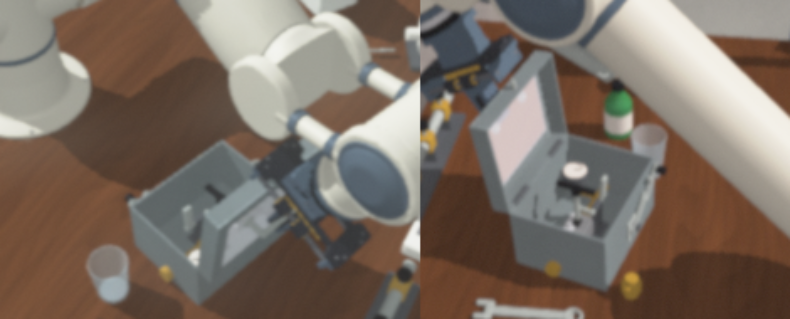

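The lid stands open at about 1.68 rad. I'll ease it on towards the stop, release, and look inside from above.

```bash
python3 - <<'E'
from h import *
R=ori((1,0,0),.3*1.68)
for l in(1.73,1.77): print(ctrl.move_l(tcp(handle(l),R),vel=.08,contact_N=15));st(l)
ctrl.command_gripper(.2);st("open")
p=ctrl.current_tool_pos();y=R[:,1]
ctrl.move_l(p-.09*y,vel=.2);st("back")
p=ctrl.current_tool_pos();ctrl.move_l([p[0],p[1],.46],vel=.3,ori=ori((1,0,0),.2));st("up")
R=ori((0,1,0))
ctrl.goto(W(-20,-40,400),R);ctrl.command_gripper(0)
ctrl.move_l(W(-20,-40,300),vel=.3);st("over")
T=np.eye(4);T[:3,:3]=ctrl.current_eef_rot();T[:3,3]=ctrl.current_tool_pos()
im=ctrl.read_camera("wrist");cv2.imwrite("pics/w3.png",im)
p=ctrl.camera_params("wrist");P=T@p["T_tool_cam"]
pts=proj(p,B2W(b,[[-14,-37,112],[-25,15,122],[45,15,122],[85,110,120],[85,-110,120],[-85,110,120],[-85,-110,120]]),P);print(pts)
for u in pts: cv2.circle(im,tuple(int(v) for v in u),4,(0,0,255),1)
cv2.imwrite("pics/m3.png",im)
E
```

```text
False
1.73 t15.6 [ 0.6919 -0.16    0.2108] F [ 1.841  -5.9104 -0.5585] w0.100
False
1.77 t15.9 [ 0.696  -0.1611  0.2076] F [ 2.1739 -6.287  -0.391 ] w0.104
open t16.2 [ 0.696  -0.1602  0.2085] F [ 0.6415 -0.4641 -0.1125] w0.196Traceback (most recent call last):
  File "<stdin>", line 6, in <module>
bench.MotionError: the arm cannot follow that straight line within its joint ranges
```

```bash
cat >s.py <<'E'
from h import *
g=np.array(handle(1.77))
for t in(.38,.25,.2):
    R=ori((1,0,0),t);ctrl.move_l(tcp(g,R),vel=.1,ori=R);st(t)
p=ctrl.current_tool_pos();y=R[:,1]
for d in(.1,.07,.05):
    try: ctrl.move_l(p-d*y,vel=.2);st("back",d);break
    except ctrl.MotionError as e: print(d,e)
else: raise SystemExit
p=ctrl.current_tool_pos();ctrl.move_l([p[0],p[1],.36],vel=.3,ori=ori((1,0,0),0));st("up")
R=ori((0,1,0))
ctrl.move_l(W(-20,-40,360),vel=.3,ori=ori((1,0,0),0));ctrl.goto(W(-20,-40,340),R);ctrl.command_gripper(0)
ctrl.move_l(W(-20,-40,300),vel=.3);st("over")
T=np.eye(4);T[:3,:3]=ctrl.current_eef_rot();T[:3,3]=ctrl.current_tool_pos()
im=ctrl.read_camera("wrist");cv2.imwrite("pics/w3.png",im)
p=ctrl.camera_params("wrist");P=T@p["T_tool_cam"]
pts=proj(p,B2W(b,[[-14,-37,112],[-25,15,122],[45,15,122],[85,110,120],[85,-110,120],[-85,110,120],[-85,-110,120]]),P);print(pts)
for u in pts: cv2.circle(im,tuple(int(v) for v in u),4,(0,0,255),1)
cv2.imwrite("pics/m3.png",im)
E
python3 s.py
```

```text
0.38 t16.5 [ 0.6975 -0.1607  0.2093] F [ 0.4187  0.72   -0.8539] w0.197
0.25 t16.9 [ 0.6998 -0.1614  0.2076] F [-0.3512  0.7105  0.3962] w0.199
0.2 t17.1 [ 0.7011 -0.1618  0.2065] F [0.0339 0.1238 0.3573] w0.204
back 0.1 t17.8 [ 0.72   -0.1668  0.3029] F [-0.2029  0.1194 -0.6753] w0.201
up t18.1 [ 0.719  -0.1664  0.3611] F [ 0.5671 -0.4565 -0.3962] w0.203
over t21.2 [ 0.5107 -0.1529  0.2995] F [0.1052 0.6534 0.9365] w0.001
[[287.13   196.0265]
 [333.0639 188.4809]
 [330.7518 246.1035]
 [406.3719 275.6786]
 [227.9103 275.89  ]
 [422.1888 133.9154]
 [220.1931 134.1593]]
```

View pics/m3.png

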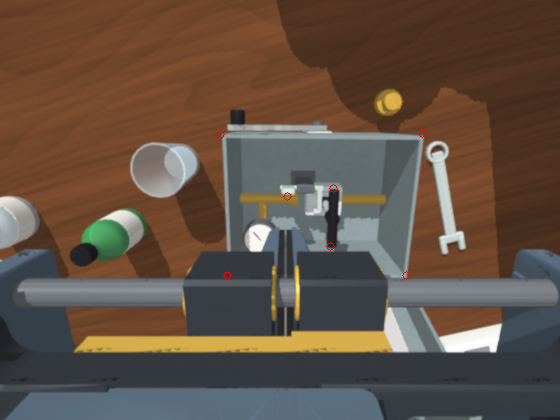

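The red predicted points sit on the thumb (287,196), bar ends (333,188)/(331,246) and rim corners to about 2 px. There is a gauge at (258,237) to keep clear of. Now I'll flip the catch.

```bash
cat >s2.py <<'E'
from h import *
Y=-36
def cor(c,r=38): return (-14-r*np.sin(c)+4*np.cos(c)+16, Y, 62+r*np.cos(c)+4*np.sin(c))
c0=cor(0)
ctrl.move_l(W(c0[0]+5,Y,160),vel=.3);print(ctrl.move_l(W(c0[0]+5,Y,c0[2]),vel=.15,contact_N=8));st("down")
for c in np.linspace(0,1.5,9):
    h=ctrl.move_l(W(*cor(c)),vel=.08,contact_N=10)
    if h or c>1.2: st("%.2f"%c,h)
    if h: break
p=ctrl.current_tool_pos();ctrl.move_l([p[0],p[1],.14],vel=.25);
ctrl.move_l(W(-20,-40,300),vel=.35);st("over")
cv2.imwrite("pics/w4.png",ctrl.read_camera("wrist"))
cv2.imwrite("pics/d4.png",ctrl.read_camera("side"))
a=cv2.resize(cv2.imread("pics/w4.png")[110:275,200:450],None,fx=2,fy=2);c=cv2.imread("pics/d4.png")[130:270,200:345]
c=cv2.resize(c,(330*145//140,330));cv2.imwrite("pics/m4.png",np.hstack([a,c])[:, :800])
E
python3 s2.py
```

```text
False
down t22.4 [ 0.5432 -0.1576  0.1016] F [-0.8349  0.628   0.306 ] w0.002
1.31 False t24.4 [ 0.499  -0.1458  0.0754] F [0.3718 0.8745 0.3509] w0.006
1.50 False t24.6 [ 0.498  -0.1456  0.0688] F [1.6025 0.2901 2.2317] w0.009
over t25.7 [ 0.5111 -0.1531  0.2992] F [-0.032   0.9954 -0.835 ] w0.005
```

View pics/m4.png

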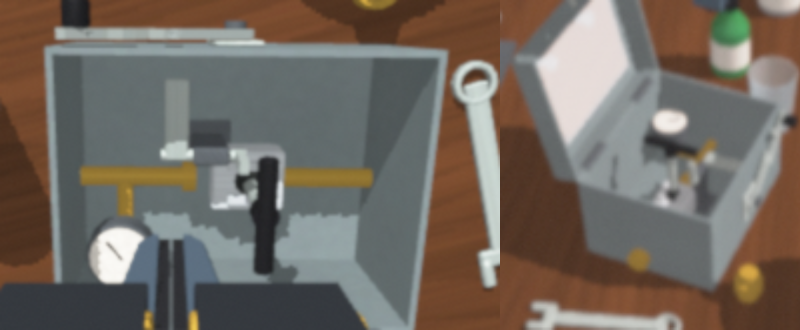

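```bash
python3 - <<'E'
from h import *
T=np.eye(4);T[:3,:3]=ctrl.current_eef_rot();T[:3,3]=ctrl.current_tool_pos()
pw=ctrl.camera_params("wrist");Pw=T@pw["T_tool_cam"];ps=ctrl.camera_params("side")
def ray(p,P,u,v): d=P[:3,:3]@[(u-p['cx'])/p['fx'],-(v-p['cy'])/p['fy'],-1];return P[:3,3],d/np.linalg.norm(d)
o1,d1=ray(pw,Pw,261,235);o2,d2=ray(ps,ps['pose'],272,182)
k=np.linalg.lstsq(np.c_[d1,-d2],o2-o1,rcond=None)[0];m=(o1+k[0]*d1+o2+k[1]*d2)/2
print("gauge box",(Rb.T@(m-[b[0],b[1],0]))*1000,"miss",np.linalg.norm(o1+k[0]*d1-o2-k[1]*d2))
z=[(-14,5,70),(-14,5,85),(-14,5,95),(-14,5,105)]
print(2*(proj(pw,B2W(b,z),Pw)-[200,110]))
E
python3 -c "
import cv2
a=cv2.imread('pics/w4.png')[165:250,250:360];cv2.imwrite('pics/m5.png',cv2.resize(a,None,fx=7,fy=7,interpolation=cv2.INTER_CUBIC))"
```

```text
gauge box [ 51.6279 -71.8758  68.2986] miss 0.003797460686414913
[[238.384  158.4264]
 [240.9143 163.272 ]
 [242.7076 166.7062]
 [244.5937 170.3183]]
```

View pics/m5.png

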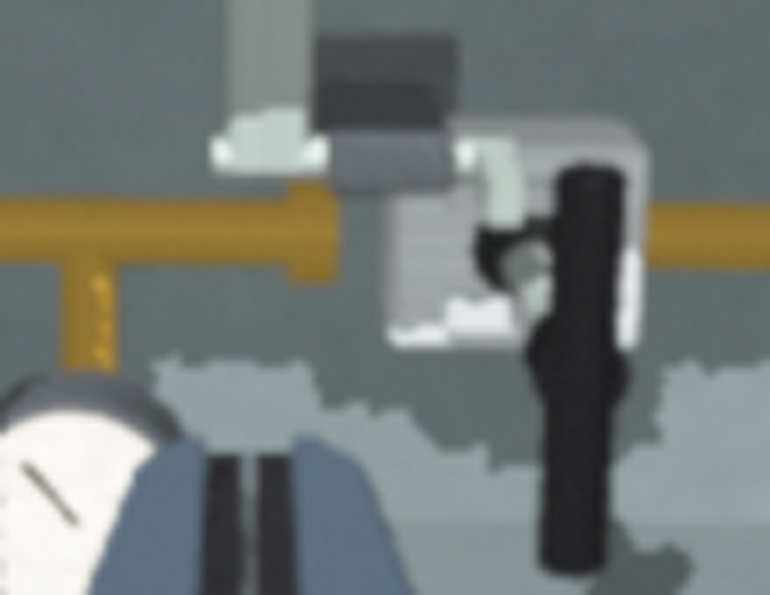

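The thumb plate lies flat towards the front wall. The raised tongue at (505,190) stands beside the front half of the bar, so I'll use the rear half. The gauge there is only about 68 mm high, below the fingertips.

```bash
cat >s3.py <<'E'
from h import *
R=ori((0,1,0));X=35
ctrl.move_l(W(X-10,15,230),vel=.3);ctrl.command_gripper(.4)
ctrl.move_l(W(X,15,160),vel=.2)
print(ctrl.move_l(tcp(bar(0,X),R),vel=.12,contact_N=8));st("down")
ctrl.command_gripper(0);st("grip");assert ctrl.current_grip_width()>.08
for t in(.1,.2,.3,.4,.5,.56,.60,.62,.64):
    ctrl.move_l(tcp(bar(t,X),R),vel=.06);F=ctrl.current_contact_force();st(t,"Fy_box %.1f"%(Rb.T@F)[1])
    if np.linalg.norm(F)>18: break
ctrl.sleep(.3);st("end")
for n in("wrist","side","scene"): cv2.imwrite(f"pics/{n}5.png",ctrl.read_camera(n))
f=lambda im:cv2.resize(im,(266,200*266*im.shape[0]//im.shape[1]//200))
a=cv2.imread("pics/wrist5.png")[60:280,130:450];c=cv2.imread("pics/side5.png")[110:290,180:345];d=cv2.imread("pics/scene5.png")[160:330,180:360]
g=lambda i:cv2.resize(i,(int(i.shape[1]*290/i.shape[0]),290))
m=np.hstack([g(a),g(c),g(d)]);cv2.imwrite("pics/m6.png",cv2.resize(m,(800,int(290*800/m.shape[1]))))
E
python3 s3.py
```

```text
False
down t28.1 [ 0.5792 -0.1142  0.104 ] F [ 0.5432 -0.6752  0.2547] w0.398
grip t28.6 [ 0.5789 -0.1139  0.1034] F [-0.0916  1.973   6.0527] w0.124
0.1 Fy_box 4.9 t28.9 [ 0.5767 -0.1222  0.1029] F [0.6119 4.9154 6.4147] w0.127
0.2 Fy_box 4.2 t29.2 [ 0.5745 -0.1304  0.1016] F [-0.2917  4.3991  6.0656] w0.126
0.3 Fy_box 3.8 t29.5 [ 0.5723 -0.1385  0.0994] F [-0.5233  4.1123  5.6   ] w0.125
0.4 Fy_box 4.2 t29.8 [ 0.5703 -0.1462  0.0964] F [0.8333 4.096  5.9477] w0.125
0.5 Fy_box 4.0 t30.1 [ 0.5683 -0.1537  0.0927] F [0.5574 4.0216 5.4809] w0.123
0.56 Fy_box 5.3 t30.3 [ 0.5672 -0.1579  0.09  ] F [1.6643 5.0311 5.0007] w0.125
0.6 Fy_box 4.5 t30.6 [ 0.5665 -0.1607  0.0882] F [0.4474 4.5459 6.5539] w0.121
0.62 Fy_box 4.4 t30.8 [ 0.5662 -0.162   0.0873] F [0.4332 4.4741 7.6416] w0.124
0.64 Fy_box 15.0 t31.1 [ 0.5662 -0.1624  0.0868] F [ 1.5905 15.0524 16.2844] w0.121
end t31.4 [ 0.5661 -0.1624  0.0868] F [ 1.0059 14.4967 16.2876] w0.121
```

View pics/m6.png

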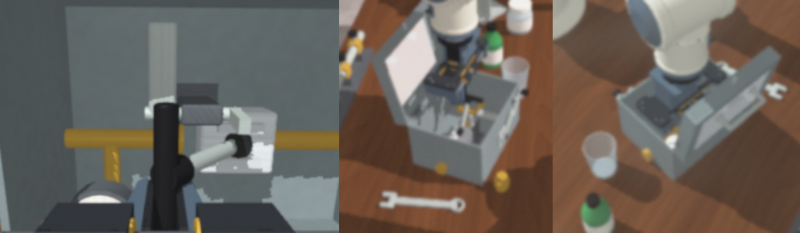

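The lever leans fully right. The force jumped from 4 to 15 N at about 0.63 rad, which is the stop, and the bar is still gripped. The lid is up, and the beaker, bottle and wrench are in place. Handing in.

```bash
python3 -c "
from h import *
st('final');ctrl.sign_off()"
```

```text
final t31.5 [ 0.5661 -0.1624  0.0868] F [ 0.1742 13.1937 15.3364] w0.123
the job is handed in; nothing more can be done
```

The job is done and handed in at 31.5 s on the robot's clock; sign-off gives no verdict.

- **Latch:** I pushed the knob to about 0.85 rad, and the picture showed it clear of the lid stud.
- **Lid:** I lifted it by the handle to about 1.77 rad, past upright, and it stayed open after release. I did not drive it onto its 1.8 stop.
- **Catch:** I pushed it to about 1.5 rad, and the wrist picture showed the thumb plate flat towards the front wall.
- **Valve lever:** I gripped the rear half of the T-handle, because the raised catch tongue stands beside the front half. I pulled it to the right, and the sideways force jumped from about 4 to 15 N at about 0.63 rad, which I take as the 0.62 stop. The final reading was a steady contact force of about 20 N with the bar still gripped (opening 0.12).

One move failed: the first retreat from the lid handle was refused at a joint range, so nothing moved. I turned the tool more upright around the bar and then withdrew cleanly. The last pictures show the beaker, bottle, wrench and pipe union where they were. The screwdriver, powder jar and pipe collar were not checked again, but the arm did not work near them.

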